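# Load a clip cartridge into the bag closer

## Task

Stand the blue clip cartridge in the yellow chute of the bag closer so that it rests on the sprung follower, then pull the follower's red handle all the way back until the cartridge drops into the feed track. Ease the handle forward again without letting it snap, so that the follower pushes the cartridge fully home at the head end, and let go. Use gentle force throughout, never ramming the cartridge or hauling on the handle against its stop, and leave the orange cartridge and the loaf tin beside the closer where they are.

Things in the scene. Friction and masses are not known exactly. Their poses are not given: they have to be found in the camera images.
- closer: Bag closer fixed to the table: a straight feed track with a blue head (70 x 90 x 66 mm high) at one end. Origin on the table under the chute's nominal centre; x runs along the track from head to tail, the way the follower is pulled back; z up. Track floor 12 mm above the table, 28.4 mm wide inside, walls 58 mm high at the chute, then 50 mm high to x = 185 mm. The head begins 60 mm before the origin.
- chute_nominal (a point): Where the middle of the yellow chute's mouth would be if clamped centrally, 76 mm above the table. The chute, clamped in slots, really sits up to 9 mm from here along the closer's x, either way: find it by eye or feel. Inside it is 34.4 mm along x, 28.4 along y, 18 mm deep to the follower's flat top (58 mm above the table), which is its floor; square rim, walls 5 to 6 mm.
- track_end (a point): Foot of the steel end plate at the head end of the track, on the track's floor, 53 mm before the closer's origin. A cartridge fully home touches this plate. From here on to 33 mm before the origin the track is a tunnel with clear walls and cover, 64 mm high.
- follower (a joint): How far the sprung follower, an aluminium block filling the track, is pulled back (m): 0 at rest in the empty track, 0.081 at its hard stop, about 0.031 closed on one cartridge. A spring draws it to 0 with 5 N at 0, 9.5 N at the stop, friction 1 N. A cartridge in the chute stands on it and falls in front of it past 0.060 to 0.079, as the chute sits. Let go, it flies forward.
- handle (a joint): How far the handle has given on its stiff overload spring relative to the follower (m): 0 free, 1 mm for each 5 N of pull, positive pulling back. More than 5 mm (25 N) either way is too much force.
- handle_mid (a point): Centre of the red upright handle on the follower: a block 14 mm along the closer's x, 24 mm along its y, standing from 58 to 105 mm above the table (this point at 81.5 mm); at rest 87 mm from the closer's origin along +x. Moves with the follower; axes as the closer's.
- clips_blue: Blue clip cartridge with white stripes, a block 32 mm along its x, 26 mm along its y and 44 mm tall, square-edged, about 60 g, standing upright on the table. Origin at the centre of its underside. It goes into the chute upright with its x along the closer's x, either way round.
- clips_orange: Orange clip cartridge of the same size and make, not wanted; stands on the table. Origin at the centre of its underside.
- tin: Foil loaf tin with buns standing by itself on the table at the left, 185 x 106 x 51 mm high. Origin under its centre.
Not all that is in view belongs to the job. Leave any purple look-alike of the clips_blue alone.

How it is judged:
By the outcome, as a careful person would: the job done as asked, in the order asked, and still so for the second after the job is handed in, with the robot touching nothing.
It also fails if it takes over 72 s, if anything falls off the work surface, if the arm or the gripper's body presses on something with over 40 N, if the wrist force passes 120 N, or if a joint passes its speed limit or range.

## Robot

A 7-joint arm with a two-finger parallel gripper is mounted at the origin on the work surface. World frame = base frame: x ahead of the robot, y to its left, z up, the work surface at z = 0. Lengths are in m, angles in rad, forces in N, time in s.
With the tool pointing down it reaches from about 0.4 to 0.9 m from the base axis. Payload 5.5 kg.
Tool frame: the origin (TCP) lies midway between the tips of the shut fingers; the grasp point (between the pads) lies 19 mm behind it (manip.grip_depth is the distance from the TCP to the grasp point, in m); z points along the fingers, y is the line along which they close (so a half turn about z gives the same grasp; the last joint's range is limited). The gripper opens to 92 mm and grips with 3 to 60 N. Pads are 19 mm wide; open, the fingers measure 130 mm over their backs; the gripper's body (75 mm by 190 mm) begins 47 mm behind the grasp point.
Start: joints at [-0.839, 0.501, -0.427, 1.55, 0.221, 1.138, -0.21], TCP at [0.294, 0.58, 0.227] pointing down, gripper open.
Joint ranges: [-2.88, 2.88], [-0.31, 2.03], [-1.54, 1.56], [0.2, 2.42], [-1.41, 4.55], [0.19, 2.02], [-2.57, 2.57]. Speed limits (rad/s): [2.57, 2.57, 3.14, 3.14, 3.14, 3.14, 3.14].

## Interface

Orientations are given as a unit quaternion [x, y, z, w].
In Python, from bench import manip, effector, viewer gives the robot as it stands. Calls block until the motion is done:
- manip.move_pose(position, orientation): joint-space move of the TCP to a pose.
- manip.servo_line(position, ori=None, vel=0.15): straight line of the TCP; ori=None keeps the orientation; vel is the mean speed in m/s.
- manip.movej(angles): joint-space move.
- effector.open_jaws() and effector.close(f_grip=None): open the fingers fully, or close them until they stop; f_grip is the grip in N (None keeps the last).
- manip.sleep(seconds).
- manip.solve_ik(position, orientation): joint angles nearest the present ones, or None.
- viewer.get_image(name): name is "side" or "top" or "wrist"; returns the picture (420x560x3 uint8, red, green, blue); there is no depth.
- viewer.get_calibration(name): a dict with "vfov" (degrees; the focal length in pixels is half the picture's height over the tangent of half this angle, whatever the lens; pixels are square), "cx", "cy" (the principal point, pixels), "eye" and "attitude" of the camera in the world. Camera axes: x right, y down, z forward; pixel columns grow to the right and rows downward; lengths in m; the calibration is good to about 2 mm. A picture is of the moment at which its call begins: read the wrist's pose just before it. get_calibration takes no time and is no camera call; for the wrist camera it gives the pose at the moment of the call.
A pose or a line that the arm cannot do raises manip.PlanningError and nothing moves.
- manip.hand_in(): hands the job in; it is judged then, once.
Readings, each from a call of its own:
- manip.current_clock(): time.
- manip.current_q(): joint angles.
- manip.current_joint_velocities(): joint speeds.
- manip.current_tau(): joint torques, N m.
- manip.current_tool_pos(): TCP position.
- manip.current_tcp_rot(): TCP orientation.
- manip.current_force(): force on the tool from outside, world axes, zero at the start.
- manip.current_wrist_torque(): the same for the moment, N m.
- manip.current_finger_gap(): finger opening in m.
- manip.current_gripper_force(): force on a finger pad.
Only numpy, scipy, OpenCV 4.12 (cv2) and the standard library are available. Lean on these libraries where they do the work, as an engineer would, in place of code of your own. Each camera call takes 0.05 s, during which the arm holds its last target. There are 200 camera calls.

## Working session

There is one attempt and no reset: what is moved stays moved. The work goes in short steps, each a Python script; the robot and the scene stay as the last script left them, time stands still between calls to the robot, and variables do not carry over. Pictures are saved under pics/ and viewed, at most 10 in all, crops included, and the job is handed in when it is done.

```bash
mkdir -p pics; ls
cat > h.py <<'E'
import numpy as np, cv2
from bench import manip, effector, viewer
from scipy.spatial.transform import Rotation as R
def cal(n):
    c=viewer.get_calibration(n); return c
def rot(a):
    a=np.array(a,float)
    return R.from_quat(a).as_matrix() if a.size==4 else a.reshape(3,3)
def ray(c,u,v):
    f=210/np.tan(np.radians(c['vfov'])/2)
    d=rot(c['attitude'])@np.array([(u-c['cx'])/f,(v-c['cy'])/f,1]); return np.array(c['eye']),d
def onplane(c,u,v,z):
    e,d=ray(c,u,v); return e+d*(z-e[2])/d[2]
def proj(c,p):
    f=210/np.tan(np.radians(c['vfov'])/2)
    q=rot(c['attitude']).T@(np.array(p)-np.array(c['eye'])); return q[:2]/q[2]*f+[c['cx'],c['cy']]
def save(n,img): cv2.imwrite('pics/'+n,img[:,:,::-1])
def down(yaw):  # tool z down, tool y axis at angle yaw in the world
    y=np.array([np.cos(yaw),np.sin(yaw),0]); z=np.array([0,0,-1.]); x=np.cross(y,z)
    return R.from_matrix(np.c_[x,y,z]).as_quat()
E
python3 - <<'E'
from h import *
t=viewer.get_image('top'); s=viewer.get_image('side')
save('top0.png',t); save('side0.png',s)
for n in('top','side','wrist'): print(n,cal(n))
print(manip.current_clock(),manip.current_tcp_rot(),manip.grip_depth)
E
```

```text
pics
top {'vfov': 48.571099002088644, 'cx': 283.8206865543287, 'cy': 212.35809232020006, 'eye': array([ 0.41085027, -0.01539205,  1.39149173]), 'attitude': array([-0.7004354 ,  0.71260379, -0.02469276,  0.03124687])}
side {'vfov': 49.80119108682406, 'cx': 277.24510557119237, 'cy': 209.66119751262875, 'eye': array([ 0.2474114 , -0.63097782,  0.91298593]), 'attitude': array([ 0.92025238, -0.19503647,  0.06552483, -0.33287058])}
wrist {'vfov': 60.39666000227614, 'cx': 280.3129145327638, 'cy': 206.7292635966257, 'eye': array([0.2248767 , 0.61361749, 0.38429437]), 'attitude': array([0.84337325, 0.51858401, 0.07343607, 0.11999717])}
0.1 [ 2.32240401e-01  9.72658011e-01 -8.58600674e-04 -2.30952540e-04] 0.0188
```

View pics/top0.png

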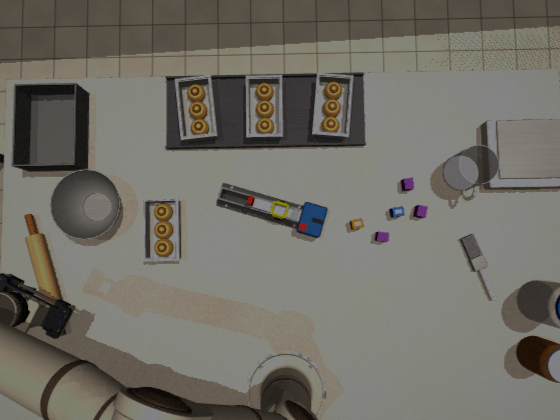

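View pics/side0.png

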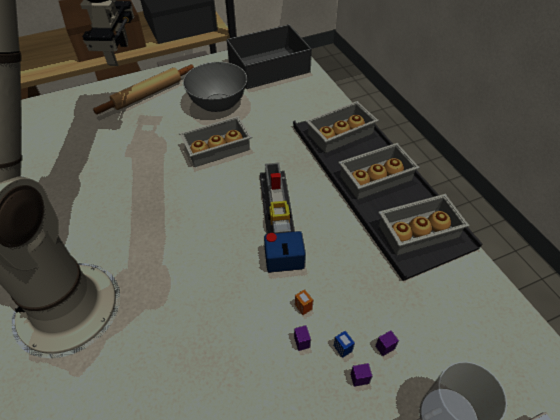

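Top view: blue head at (313,220), yellow chute (281,210), red handle (250,200). The small blocks are blue with white at (397,212), orange at (357,224), and purple look-alikes at (407,184), (421,211) and (382,237). The blue striped one at (397,212) fits the description. I'll take rough positions now, then move the wrist camera in for a close view.

Run:
```python
from h import *
t=cv2.imread('pics/top0.png')[:,:,::-1]; c=cal('top')
hsv=cv2.cvtColor(np.ascontiguousarray(t),cv2.COLOR_RGB2HSV)
for nm,(lo,hi,z,box) in dict(yellow=((25,130,100),(35,255,255),.076,(255,190,310,230)),red=((0,150,90),(6,255,255),.105,(235,185,265,215)),head=((100,120,40),(125,255,255),.066,(290,190,335,250)),blue=((95,80,50),(125,255,255),.044,(385,200,408,222))).items():
    m=cv2.inRange(hsv,lo,hi); k=np.zeros_like(m); x0,y0,x1,y1=box; k[y0:y1,x0:x1]=m[y0:y1,x0:x1]
    pts=cv2.findNonZero(k); r=cv2.minAreaRect(pts); print(nm,len(pts),r,onplane(c,*r[0],z))
# wrist cam in tool frame
w=cal('wrist'); Rt=R.from_quat(manip.current_tcp_rot()); p=manip.current_tool_pos()
print('cam off',Rt.inv().apply(w['eye']-p),Rt.inv().apply(rot(w['attitude'])[:,2]))
print(rot(w['attitude'])); print(Rt.as_matrix())
```

```text
yellow 122 ((279.103759765625, 209.38681030273438), (16.345903396606445, 15.52174186706543), 15.945395469665527) [0.52396052 0.00917076 0.076     ]
red 41 ((249.6000213623047, 199.70001220703125), (4.743415832519531, 7.905693531036377), 18.434947967529297) [0.54995178 0.09024628 0.105     ]
head 619 ((311.5223083496094, 219.12420654296875), (23.758403778076172, 30.981861114501953), 16.389541625976562) [ 0.49531597 -0.08265575  0.066     ]
blue 76 ((397.7115173339844, 211.0576934814453), (9.021342277526855, 11.178619384765625), 78.69007110595703) [ 0.5157746  -0.33388347  0.044     ]
cam off [ 0.07668434 -0.00062632 -0.15852737] [-0.2786191   0.00127419  0.96040084]
[[ 4.51355531e-01  8.57095533e-01  2.48325252e-01]
 [ 8.92344013e-01 -4.33342604e-01 -1.26239260e-01]
 [-5.89194477e-04  2.78570340e-01 -9.60415649e-01]]
[[-8.92128685e-01  4.51780577e-01 -8.48079207e-04]
 [ 4.51781370e-01  8.92127318e-01 -1.56297663e-03]
 [ 5.04721459e-05 -1.77752267e-03 -9.99998419e-01]]
```

Run:
```python
from h import *
b=np.array([.5158,-.3339]); ph=np.radians(72.5)
for yaw in np.radians([-17.5,162.5,72.5,27,117]):
    print(np.degrees(yaw),[None if (q:=manip.solve_ik(p,down(yaw))) is None else np.round(q,2) for p in ([*b,.22],[.524,.009,.15])])
yaw=np.radians(-17.5); tx=np.array([-np.sin(yaw),np.cos(yaw)])
manip.move_pose([*(b-.04*tx),.24],down(yaw))
w=cal('wrist'); im=viewer.get_image('wrist'); save('w1.png',im); np.save('w1.npy',w,allow_pickle=True)
print(manip.current_clock(), proj(w,[*b,.044]))
```

```text
-17.5 [array([ 0.17,  0.44,  0.48,  1.68, -0.23,  1.08,  0.41]), array([-0.12,  0.34,  0.07,  1.95, -0.03,  0.85, -0.35])]
162.5 [array([-0.31,  0.83,  1.36,  1.69, -0.84,  1.33, -2.24]), array([ 0.34,  0.38, -0.49,  1.93,  0.23,  0.88,  2.57])]
72.5 [array([ 0.28,  0.42,  0.34,  1.67, -0.16,  1.07,  1.92]), array([ 0.08,  0.35, -0.18,  1.94,  0.08,  0.86,  1.12])]
27.0 [array([ 0.19,  0.44,  0.45,  1.68, -0.21,  1.08,  1.18]), array([-0.03,  0.34, -0.04,  1.95,  0.02,  0.85,  0.39])]
117.0 [array([ 1.36,  0.79, -1.3 ,  1.64,  0.78,  1.33,  1.98]), array([ 0.2 ,  0.36, -0.32,  1.94,  0.15,  0.87,  1.84])]
3.55 [281.56809556 141.11367828]
```

View pics/w1.png

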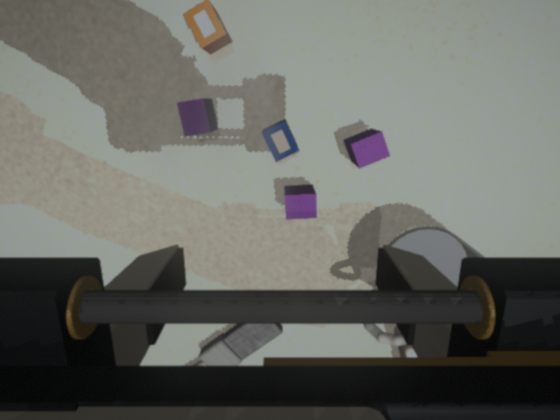

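Wrist view: the blue cartridge with white top is at (280,140). Purples are at (197,117), (300,202) and (367,148), orange at (207,25). I'll confirm it in an enlarged crop and measure it, along with how much room the neighbours leave for the fingers.

```bash
cat > m.py <<'E'
from h import *
im=cv2.imread('pics/w1.png')[:,:,::-1]; c=np.load('w1.npy',allow_pickle=True).item()
hsv=cv2.cvtColor(np.ascontiguousarray(im),cv2.COLOR_RGB2HSV)
print(hsv[140,267],hsv[115,200],hsv[150,370],hsv[136,280])
def block(u,v,lo,hi):
    m=cv2.inRange(hsv,lo,hi); k=np.zeros_like(m); k[v-32:v+32,u-32:u+32]=m[v-32:v+32,u-32:u+32]
    cs,_=cv2.findContours(k,cv2.RETR_EXTERNAL,cv2.CHAIN_APPROX_NONE); q=max(cs,key=cv2.contourArea).reshape(-1,2)
    return np.array([onplane(c,*p,.044)[:2] for p in q])*1000
for n,a in dict(blue=(280,140,(105,90,60),(125,255,255)),p1=(197,117,(128,60,20),(160,255,255)),p2=(300,202,(128,60,20),(160,255,255)),p3=(367,148,(128,60,20),(160,255,255))).items():
    P=block(*a).astype(np.float32); r=cv2.minAreaRect(P); print(n,r)
    if n=='blue': C=np.array(r[0]); B=np.array(cv2.boxPoints(r)); e=B[1]-B[0],B[2]-B[1]; L=max(e,key=np.linalg.norm); th=np.arctan2(L[1],L[0]); print('long axis',np.degrees(th))
    else:
        d=P-C; x=d@[np.cos(th),np.sin(th)]; y=d@[-np.sin(th),np.cos(th)]; print('along long',x.min(),x.max(),'short',y.min(),y.max())
save('crop1.png',cv2.resize(np.ascontiguousarray(im[80:240,160:420]),None,fx=3,fy=3,interpolation=cv2.INTER_CUBIC))
E
python3 m.py
```

```text
[111  79 106] [141  76  87] [141 117 133] [ 16  23 143]
blue ((516.0897216796875, -332.570556640625), (22.041841506958008, 31.317989349365234), 5.859119415283203)
long axis -84.140884
p1 ((442.4040832519531, -287.25286865234375), (30.2291316986084, 24.287784576416016), 81.10750579833984)
along long -69.60779470395232 -36.30174509799758 short -83.48011841908396 -53.352375397516425
p2 ((515.13037109375, -399.87017822265625), (30.106491088867188, 30.84943962097168), 76.17032623291016)
along long 51.71496192326617 85.58362124924724 short -26.67152798473944 9.832326474052024
p3 ((594.8156127929688, -365.8305358886719), (32.7863883972168, 29.032066345214844), 5.262915134429932)
along long 26.58935734252418 55.68875456464366 short 58.48210001152711 91.39470470802758
```

View pics/crop1.png

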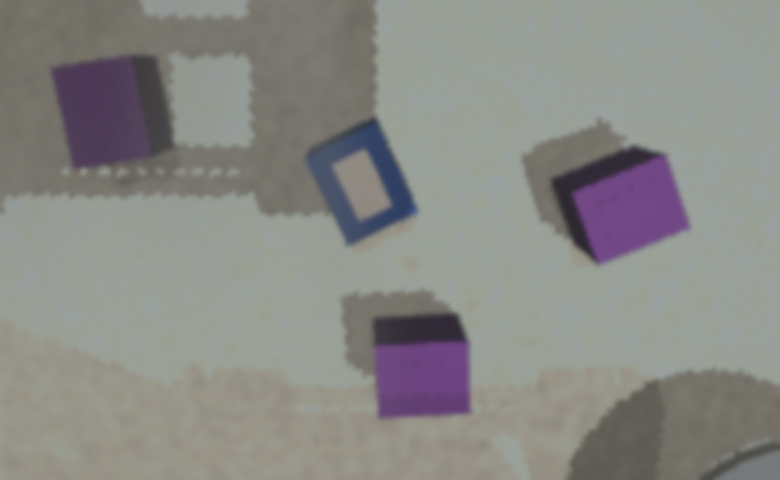

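The crop shows a blue top with a white panel, while the neighbours are plain purple, so this is clips_blue. At the grasp, the fingers spread along its short axis pass the purples with about 15 mm to spare. Grasping now.

Run:
```python
from h import *
c=np.load('w1.npy',allow_pickle=True).item()
K=np.array([(309,162),(375,122),(416,213),(349,244)])/3+[160,80]
P=np.array([onplane(c,*k,.044)[:2] for k in K]); C=P.mean(0)
print(P*1000,C,[np.linalg.norm(P[i]-P[(i+1)%4]) for i in range(4)])
L=(P[2]-P[1]+P[3]-P[0]); th=np.arctan2(L[1],L[0]); yaw=th+np.pi/2; print(np.degrees(th))
o=down(yaw)
manip.move_pose([*C,.12],o); manip.servo_line([*C,.024],vel=.08)
print(manip.current_force())
effector.close(12); print(manip.current_finger_gap(),manip.current_gripper_force(),manip.current_tool_pos())
manip.servo_line([*C,.17],vel=.12)
print(manip.current_finger_gap(),manip.current_force())
y2=np.radians(-17.5); tx=np.array([-np.sin(y2),np.cos(y2)]); H=np.array([.524,.009])
manip.move_pose([*(H-.07*tx),.22],down(y2))
w=cal('wrist'); im=viewer.get_image('wrist'); save('w2.png',im); np.save('w2.npy',w,allow_pickle=True)
t=viewer.get_image('top'); save('top2.png',t)
print(manip.current_clock(),manip.current_tool_pos(),proj(w,[*H,.076]))
```

```text
[[ 500.70387815 -322.05622415]
 [ 524.68954732 -316.41824063]
 [ 528.92091681 -348.02978567]
 [ 505.00000593 -351.18814625]] [ 0.51482859 -0.3344231 ] [np.float64(0.024639382785798386), np.float64(0.031893483149139125), np.float64(0.024128514637568994), np.float64(0.02944699643978834)]
-82.0087322076476
[ 0.13915283 -0.40458478 -0.593223  ]
0.02568034216500142 11.993819922208786 [ 0.51489222 -0.3343998   0.0239921 ]
0.02575017645856036 [-0.18777361 -0.36234598 -1.73402973]
9.0583 [ 0.50299385 -0.05940862  0.21979137] [281.65023307 107.28773023]
```

View pics/w2.png

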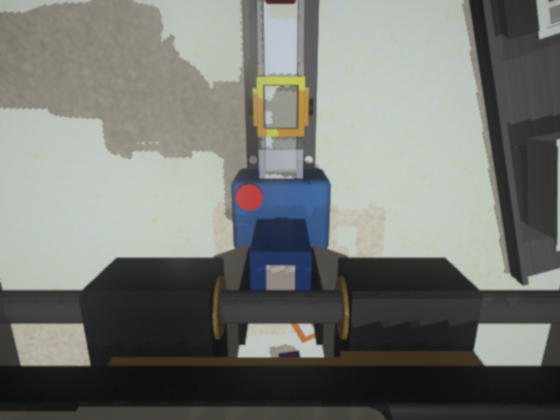

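Run:
```python
from h import *
im=np.ascontiguousarray(cv2.imread('pics/w2.png')[:,:,::-1]); c=np.load('w2.npy',allow_pickle=True).item()
hsv=cv2.cvtColor(im,cv2.COLOR_RGB2HSV)
m=cv2.inRange(hsv,(10,110,110),(35,255,255)); m[:60]=0;m[150:]=0;m[:,:230]=0;m[:,330:]=0
cs,h=cv2.findContours(m,cv2.RETR_CCOMP,cv2.CHAIN_APPROX_NONE)
for q,hh in zip(cs,h[0]):
    if cv2.contourArea(q)<150: continue
    P=np.array([onplane(c,*p,.076)[:2]*1000 for p in q.reshape(-1,2)]).astype(np.float32); r=cv2.minAreaRect(P)
    print('hole' if hh[3]>=0 else 'outer',cv2.boundingRect(q),r)
# track: dark rails edges, head edges
hb=cv2.inRange(hsv,(100,110,40),(125,255,255)); hb[:160]=0; hb[250:]=0
print('head rows',[(r,np.where(hb[r])[0][[0,-1]]) for r in (185,195,205)])
print('head top col', [(u,np.where(hb[:,u])[0][[0]]) for u in (245,265,300,320)])
print('held', [(r,np.where(hb[r])[0][[0,-1]]) for r in (225,235,245)])
a=cv2.resize(im[60:190,215:345],None,fx=4,fy=4,interpolation=cv2.INTER_CUBIC)
b=cv2.resize(im[200:300,215:345],None,fx=4,fy=4,interpolation=cv2.INTER_CUBIC)
b=b[:520]; save('crop2.png',cv2.copyMakeBorder(np.hstack([a[:400,:400],b[:400,60:460]]),0,0,0,0,cv2.BORDER_CONSTANT))
```

```text
outer (253, 77, 56, 60) ((523.1556396484375, 9.380790710449219), (45.916622161865234, 44.732940673828125), 72.50172424316406)
hole (261, 83, 38, 47) ((522.6595458984375, 10.180027961730957), (36.07016372680664, 29.656755447387695), 73.28439331054688)
head rows [(185, array([237, 328])), (195, array([264, 328])), (205, array([235, 328]))]
head top col [(245, array([211])), (265, array([181])), (300, array([180])), (320, array([180]))]
held [(225, array([236, 327])), (235, array([236, 327])), (245, array([236, 326]))]
```

View pics/crop2.png

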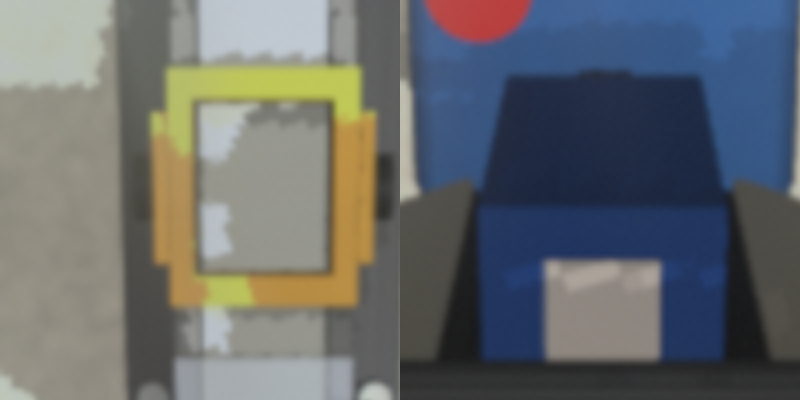

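Crop: the chute opening runs about u 263–298, v 85–128. The held cartridge's bottom front edge is at v≈219 (u 257–305) and its top front edge at v≈251 (u 249–312).

Run:
```python
from h import *
c=np.load('w2.npy',allow_pickle=True).item()
T=np.array([.50299385,-.05940862,.21979]); y=np.radians(-17.5); ey=np.array([np.cos(y),np.sin(y)]); ex=np.array([-np.sin(y),np.cos(y)])
def show(n,pts,z):
    for u,v in pts:
        p=onplane(c,u-.375,v-.375,z)[:2]-T[:2]; print(n,'x %.1f y %.1f'%(p@ex*1000,p@ey*1000))
show('bot',[(257,219),(305.5,218.5)],T[2]-.024); show('top',[(249.7,251.2),(312,251.3)],T[2]+.02)
show('chute',[(263.25,85),(298.25,85),(298.25,128.5),(263.25,128.5)],.076)
show('chuteOuter',[(256.5,76.75),(305.5,76.75),(304.5,136.3),(257.5,136.3)],.076)
print(np.degrees(2*np.arctan2(*manip.current_tcp_rot()[[0,1]])), R.from_quat(manip.current_tcp_rot()).as_matrix()[:,1])
```

```text
bot x 16.1 y -14.2
bot x 16.4 y 11.6
top x 16.4 y -14.4
top x 16.4 y 11.4
chute x 88.9 y -15.5
chute x 88.9 y 12.3
chute x 55.1 y 12.8
chute x 55.1 y -15.9
chuteOuter x 95.1 y -20.7
chuteOuter x 95.1 y 18.0
chuteOuter x 48.8 y 18.0
chuteOuter x 48.8 y -20.8
107.61928941457326 [ 9.53088819e-01 -3.02690769e-01  2.42649413e-05]
```

```bash
cat > ins.py <<'E'
from h import *
T=np.array([.50299385,-.05940862]); y=np.radians(-17.5); ey=np.array([np.cos(y),np.sin(y)]); ex=np.array([-np.sin(y),np.cos(y)])
C=T+.0717*ex-.0001*ey
E
python3 - <<'E'
from ins import *
manip.servo_line([*C,.22],ori=down(y),vel=.1); manip.servo_line([*C,.108],vel=.06)
manip.sleep(.3); f0=manip.current_force(); print('f0',f0,manip.current_tool_pos()-[*C,.108])
w=cal('wrist'); im=viewer.get_image('wrist'); save('w3.png',im); np.save('w3.npy',w,allow_pickle=True)
for z in np.arange(.106,.0805,-.002):
    manip.servo_line([*C,z],vel=.02); f=manip.current_force()-f0
    print(round(z,4),np.round(f,1),round(manip.current_tool_pos()[2],4))
    if f[2]>3: break
s=viewer.get_image('side'); save('side3.png',s); im=viewer.get_image('wrist'); save('w4.png',im)
save('c34.png',np.hstack([cv2.resize(np.ascontiguousarray(im[60:340,140:420]),(400,400)),cv2.resize(np.ascontiguousarray(s[150:290,210:350]),(400,400),interpolation=cv2.INTER_CUBIC)]))
print(manip.current_clock())
E
```

```text
f0 [ 0.12718781  0.32957383 -0.54084301] [3.07456796e-05 4.18541283e-06 8.96881973e-05]
0.106 [ 0.1 -0.5 -0.3] 0.1058
0.104 [ 0.4 -0.2 -0.7] 0.1038
0.102 [-0.5  0.8  0.4] 0.1019
0.1 [-0.4 -0.1 -0.3] 0.0998
0.098 [ 0.1 -0.8  0.4] 0.0978
0.096 [-0.  -1.3  0.6] 0.0959
0.094 [-0.6 -0.3  0.2] 0.0938
0.092 [ 0.8 -0.4 -0.3] 0.0919
0.09 [-0.  -0.3  0.6] 0.0899
0.088 [ 0.4 -0.  -1.2] 0.0879
0.086 [ 1.1 -0.1  0.3] 0.0858
0.084 [-1.  -1.5 -0. ] 0.0838
0.082 [-0.1  0.   0.2] 0.0819
15.625
```

View pics/c34.png

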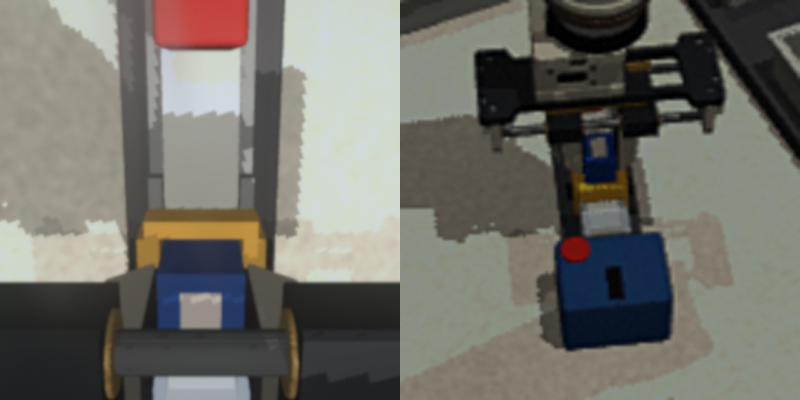

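The cartridge slid in freely to about z 0.058 with no contact force. I'll release it, rise, and measure the red handle.

Run:
```python
from ins import *
effector.open_jaws(); manip.sleep(.2)
manip.servo_line([*C,.2],vel=.15)
w=cal('wrist'); im=viewer.get_image('wrist'); save('w5.png',im); np.save('w5.npy',w,allow_pickle=True)
p=manip.current_tool_pos(); print(p,manip.current_clock())
hsv=cv2.cvtColor(np.ascontiguousarray(im),cv2.COLOR_RGB2HSV)
m=cv2.inRange(hsv,(0,140,60),(6,255,255))|cv2.inRange(hsv,(174,140,60),(180,255,255))
cs,_=cv2.findContours(m,cv2.RETR_EXTERNAL,cv2.CHAIN_APPROX_NONE)
for q in cs:
    if cv2.contourArea(q)<100: continue
    P=np.array([onplane(w,*k,.105)[:2] for k in q.reshape(-1,2)])-C; X=np.c_[P@ex,P@ey]*1000
    print(cv2.boundingRect(q),X.min(0),X.max(0),cv2.minAreaRect(X.astype(np.float32)))
i=im[0:300,140:440]; save('c5.png',cv2.resize(np.ascontiguousarray(i),(600,600),interpolation=cv2.INTER_CUBIC))
```

```text
[0.52355272 0.00904963 0.19889985] 17.95
(237, 268, 27, 23) [-66.15631616 -35.89365985] [-47.32030321 -15.6803205 ] ((-56.7367057800293, -25.788650512695312), (20.216930389404297, 18.825708389282227), 89.92050170898438)
(265, 75, 34, 22) [ 78.80123592 -12.54310224] [92.04683829  9.4688899 ] ((85.42362976074219, -1.538926124572754), (22.008665084838867, 13.237339973449707), 89.96659851074219)
```

View pics/c5.png

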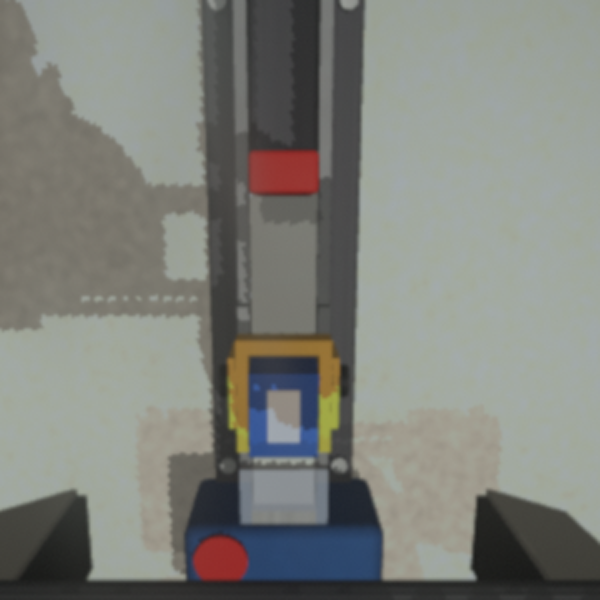

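The cartridge stands square in the chute. The handle top (u 265–299, v 75–97) measures about 14 x 23 mm, 85.5 mm behind the chute centre, which agrees with the description. I'll grip it across its width and pull in monitored steps.

```bash
cat >> ins.py <<'E'
Hd=C+.0855*ex
def hp(d,z=.066): return [*(Hd+d*ex),z]
def fx(f0): 
    f=np.mean([manip.current_force() for _ in range(5)],0)-f0; return np.round([f[:2]@ex,f[:2]@ey,f[2]],1)
E
python3 - <<'E'
from ins import *
manip.servo_line(hp(0,.2),vel=.15); manip.servo_line(hp(0),vel=.1); manip.sleep(.3)
f0=np.mean([manip.current_force() for _ in range(10)],0); np.save('f0.npy',f0); print(f0)
effector.close(40); manip.sleep(.3); print(manip.current_finger_gap(),manip.current_gripper_force(),fx(f0))
d=0
while d<.0845:
    s=.01 if d<.0695 else .002 if d<.0795 else .001
    d+=s; manip.servo_line(hp(d),vel=.05 if s>.005 else .03); manip.sleep(.05); f=fx(f0); print(round(d,4),f,round((manip.current_tool_pos()[:2]-Hd)@ex,4))
    if f[0]<-14.5 or abs(f[1])>10: break
print(manip.current_clock())
im=viewer.get_image('wrist'); s=viewer.get_image('side'); save('w6.png',im)
save('c6.png',np.hstack([cv2.resize(np.ascontiguousarray(im[100:340,160:400]),(400,400)),cv2.resize(np.ascontiguousarray(s[150:290,210:350]),(400,400),interpolation=cv2.INTER_CUBIC)]))
E
```

```text
[ 0.57947022  0.48297241 -0.14782815]
0.023423296079383916 40.00015318393707 [-0.9 -0.5  0.3]
0.01 [-6.6 -1.7  3.8] 0.0086
0.02 [-5.6 -1.7  3.4] 0.0188
0.03 [-6.4 -2.3  4.6] 0.0285
0.04 [-6.6 -2.2  5. ] 0.0382
0.05 [-6.9 -2.   4. ] 0.0479
0.06 [-8.4 -1.9  6.3] 0.0576
0.07 [-8.6 -2.6  6.3] 0.0676
0.072 [-8.5 -2.1  6.1] 0.069
0.074 [-9.2 -2.8  7.2] 0.0707
0.076 [-10.2  -2.8   7.1] 0.0726
0.078 [-11.3  -3.1   7.5] 0.0746
0.08 [-10.4  -2.3   6.6] 0.0765
0.081 [-9.6 -2.3  6.4] 0.0773
0.082 [-10.1  -2.6   7.3] 0.0783
0.083 [-10.6  -3.1   7.2] 0.0793
0.084 [-10.6  -3.1   7.2] 0.0803
0.085 [-11.5  -2.7   7.2] 0.0812
27.6167
```

View pics/c6.png

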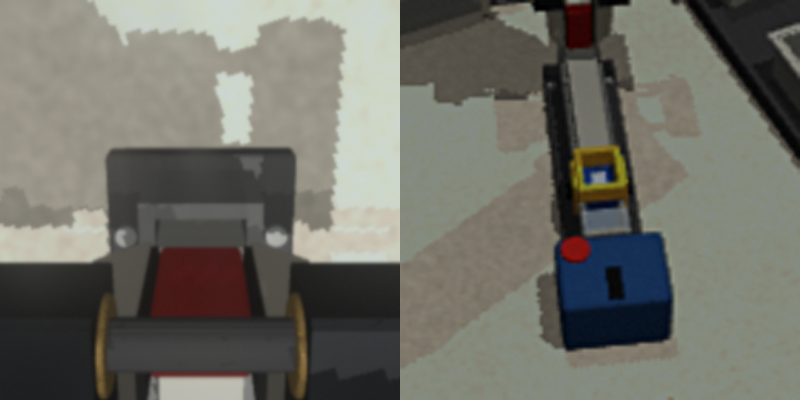

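The cartridge has dropped into the track: its top is now below the chute rim, and nothing is left standing in the chute. I'll take up the last 2–3 mm to the stop gently, then ease forward under force watch.

Run:
```python
from ins import *
f0=np.load('f0.npy'); d=.085
pos=lambda: round((manip.current_tool_pos()[:2]-Hd)@ex,4)
while d<.0895:
    d+=.001; manip.servo_line(hp(d),vel=.02); manip.sleep(.05); f=fx(f0); print(round(d,4),f,pos())
    if f[0]<-13.5: break
print('forward')
while d>.026:
    s=.01 if d>.055 else .004 if d>.039 else .001
    d-=s; manip.servo_line(hp(d),vel=.04 if s>.002 else .02); manip.sleep(.05); f=fx(f0); print(round(d,4),f,pos())
    if f[0]>-1: break
im=viewer.get_image('side'); save('s7.png',im); print(manip.current_clock(),manip.current_finger_gap())
```

```text
0.086 [-11.1  -3.    7.4] 0.0822
0.087 [-11.   -3.3   7.9] 0.0832
0.088 [-12.3  -3.1   7.9] 0.0835
0.089 [-13.2  -3.9  10.9] 0.0838
0.09 [-14.3  -4.   10.2] 0.0841
forward
0.08 [-10.5  -3.1   7.7] 0.0761
0.07 [-9.7 -2.2  7.6] 0.0665
0.06 [-9.4 -2.7  5.8] 0.0568
0.05 [-7.9 -2.   5.6] 0.0471
0.046 [-8.6 -2.3  4.9] 0.0435
0.042 [-8.1 -1.4  6.3] 0.0397
0.038 [-7.2 -2.   4.4] 0.0359
0.037 [-7.9 -1.2  4.6] 0.0352
0.036 [-6.4 -2.1  4.9] 0.0344
0.035 [-6.2 -1.2  4.5] 0.0335
0.034 [-5.6 -1.2  3.8] 0.0325
0.033 [-6.2 -2.3  4.6] 0.0322
0.032 [-4.5 -2.   3. ] 0.0319
0.031 [-2.7 -2.   2.2] 0.0315
0.03 [-0.2 -0.8  0.5] 0.0309
34.3667 0.023829934294414372
```

The follower reached its stop at about 83.5 mm. On easing forward, the load left the handle at 31 mm, which matches "closed on one cartridge". I'll release, withdraw and check.

Run:
```python
from ins import *
effector.open_jaws(); manip.sleep(.2); manip.servo_line(hp(.03,.2),vel=.12)
manip.servo_line([*(C+.0*ex-.05*ex),.24],vel=.2)
im=viewer.get_image('wrist'); w=cal('wrist'); s=viewer.get_image('side'); t=viewer.get_image('top')
save('t8.png',t)
hsv=cv2.cvtColor(np.ascontiguousarray(im),cv2.COLOR_RGB2HSV)
m=cv2.inRange(hsv,(0,140,60),(6,255,255))|cv2.inRange(hsv,(174,140,60),(180,255,255))
for q in cv2.findContours(m,cv2.RETR_EXTERNAL,cv2.CHAIN_APPROX_NONE)[0]:
    if cv2.contourArea(q)<100: continue
    P=np.array([onplane(w,*k,.105)[:2] for k in q.reshape(-1,2)])-Hd; print('red x',(P@ex).min(),(P@ex).max())
save('c8.png',np.hstack([cv2.resize(np.ascontiguousarray(im[0:280,140:420]),(400,400)),cv2.resize(np.ascontiguousarray(s[140:320,200:380]),(400,400),interpolation=cv2.INTER_CUBIC)]))
print(manip.current_clock())
```

```text
red x -0.16017322466594508 -0.14056111112336878
38.15
```

View pics/c8.png

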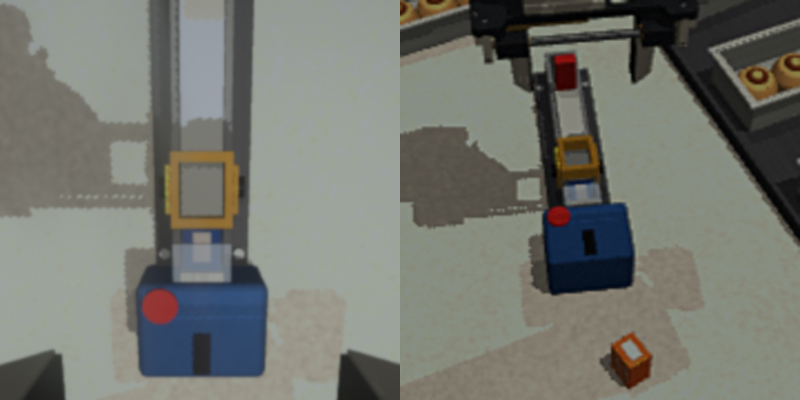

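The cartridge is under the clear cover against the head, with the follower closed behind it. The orange cartridge is where it was, and the gripper is clear of everything.

```bash
python3 -c "
from h import *
print(manip.hand_in())"
```

```text
the job is handed in; nothing more can be done
None
```

The job is handed in: the blue cartridge dropped into the track and is fully home at the head, with the follower eased forward behind it and the handle released; the clock was at 38 s, and I left the orange cartridge and loaf tin alone.

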